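# Open the counterweighted bar of the cup bay

### The job

Open the cup bay on the packing bench: draw the locking bolt fully back, then lift the counterweighted bar by its red handle past its balance point and lay it gently on its spring buffer, so that it stays open by itself when you let go. Where the buffer stops the bar must be felt: do not let the bar swing or drop freely, do not force it against the buffer, and leave the cups, the teapot and the tea jar where they stand.

Things in the scene. Friction and masses are not known exactly. Their poses are not given: they have to be found in the camera images.
- bay: White steel cup bay fixed on the bench. Origin on the bench below the closed bar's line; its x axis points from the bar into the tray (away from the robot), y along the bar towards the hinge, z up. In mm: tray x 30 to 240, y -155 to 115, walls 50 high, back wall 110. Bolt post x -15 to 15, y -248 to -163, top at 84. Hinge post y 92 to 128, 92 high
- hinge (a point): Hinge centre of the bar, 75 mm above the bench, at bay x 0, y 110. The hinge axis lies along the bay's x axis
- bar (a joint): Bar angle, rad: 0 closed and level, grows as the free end (at bay -y) rises and swings over towards bay +y. Bar 16 mm high, 12 thick, 256 long from the hinge. Closed it is heavy at the handle (about 2 N); it balances between 0.35 and 0.65 and past that falls open by itself, almost undamped, pulling 1 to 4 N at the handle. The bolt blocks it above 0.02. Over 1.2 rad/s is swinging freely
- weight_mid (a point): Centre of the dark steel counterweight disc (72 mm wide, 36 thick, about 1 kg, differs each time). It sits 70 mm from the hinge on the bar's tail, a 16 mm rod 150 mm long, 105 degrees round from the bar; as the bar opens it swings down at bay +y until the tail lies on the buffer
- buffer_foot (a point): Foot of the spring buffer on the bench, at bay x 0, y 225. Its rubber pad (26 mm wide) is set 58 to 112 mm high, differs each time: it stops the bar anywhere from 0.92 to 1.4 rad, to be found by feel. The pad sinks 1 mm per 4 N and bottoms at 20 mm; a push at the handle is about doubled at the pad. Over 30 N on the pad is forcing it
- handle (a point): Middle of the red handle, a rod 14 mm in diameter and 62 mm long along the bay's x axis (parallel to the hinge), from 26 to 88 mm before the bar on the robot's side; this point is 57 mm before the bar, 220 mm from the hinge. Closed it is 75 mm above the bench, with free space round and below it; open up to 295 mm. It may turn between the fingers
- bolt (a joint): Travel of the locking bolt, m: 0 fully shut (may start up to 4 mm drawn), 0.030 fully back against its end stop. It slides along the bay's -y axis, away from the hinge, with about 4 N friction, and stays where it is left. It frees the bar at 0.020
- bolt_knob (a point): Grip point of the bolt's black upright knob, 16 mm in diameter; the knob stands from 98 to 142 mm above the bench, this point is at 124 mm
- cup_a: Bystander: dark red clay cup, 66 mm wide, 60 high, standing in the tray; origin centre of its underside
- cup_b: Bystander: ochre clay cup, 70 mm wide, 55 high, standing in the tray; origin centre of its underside
- teapot: Bystander: dark brown clay teapot, about 150 mm from spout to handle, 88 high, on the bench beyond the buffer end of the bay; origin centre of its underside
- tea_jar: Bystander: clay tea jar, 68 mm wide, about 90 high, on the bench beyond the bolt end of the bay; origin centre of its underside

How it is judged:
By the outcome, as a careful person would: the job done as asked, in the order asked, and still so for the second after the job is handed in, with the robot touching nothing.
It also fails if it takes over 64 s, if anything falls off the work surface, if the arm or the gripper's body presses on something with over 40 N, if the wrist force passes 120 N, or if a joint passes its speed limit or range.

### The arm

A 6-joint arm with a two-finger parallel gripper is mounted at the origin on the work surface. World frame = base frame: x ahead of the robot, y to its left, z up, the work surface at z = 0. Lengths are in mm, angles in rad, forces in N, time in s.
With the tool pointing down it reaches from about 350 to 775 mm from the base axis. Payload 7.3 kg.
Tool frame: the origin (TCP) lies at the very end of the fingers, on their centre line; the grasp point (between the pads) lies 19 mm behind it; z points along the fingers, x is the direction in which the jaws open and shut, and the axes are right-handed (so a half turn about z gives the same grasp; the last joint's range is limited). The gripper opens to 92 mm and grips with 3 to 60 N. Pads are 19 mm wide; open, the fingers measure 130 mm over their backs; the gripper's body (75 mm by 190 mm) begins 47 mm behind the grasp point.
Start: joints at [0.991, 0.342, 1.524, -0, 1.275, -0.146], TCP at [220.658, 476.398, 226.741] pointing down, gripper open.
Joint ranges: [-2.53, 2.53], [-0.77, 2.02], [0.04, 2.7], [-1, 4.14], [0.28, 2.66], [-3.11, 3.11]. Speed limits (rad/s): [2.57, 2.57, 3.14, 3.14, 3.14, 3.14].

### API

Orientations are given as [roll, pitch, yaw] about the fixed x, y, z axes, in that order (R = Rz(yaw) Ry(pitch) Rx(roll)).
In Python, from plant import bot, capture, camera_params gives the robot as it stands.
- The arm moves only by the shell command python3 -m jog 'ROWS' [OPENING]. ROWS is a JSON object of lists of equal length, an entry for each row: "xyz": the shift along the world's x, y, z as a fraction of full scale, a list of three; "angular": the turn, a rotation vector about the world's x, y, z as a fraction of full scale, a list of three. In form: {"xyz": [[x, y, z], ...], "angular": [[wx, wy, wz], ...]}. A call has 1 to 10 rows; each row shifts and turns the pose as measured when the row begins; what a row does not reach is not made up. Full scale, the value 1, is 2 cm for a shift and 6 degrees for a turn. A row lasts 1/10 s, in which the tool goes at most 50 mm and 8.59 degrees, less where a joint would pass 70% of its speed; a pose out of reach is approached as far as the arm can. A call with a number of a shift or a turn outside -1 to 1 is refused whole. A call with a gripper value outside its range is refused whole. OPENING is the closure, from -1 (fully open) to 1 (shut), set as the call begins (- or left out, the last holds). The fingers move at their own pace and stop on an object; the grip force is fixed at half the most. Time passes only in rows, so rows that do not move let the fingers close. It gives the time, the measured TCP pose, the force and the opening at its end, in the units of the state.
- bot.get_obs(): the state, without advancing time (a new reading comes with each control period).
- capture(name): name is "side" or "top" or "wrist"; returns the picture (420x560x3 uint8, red, green, blue); there is no depth.
- camera_params(name): a dict with "fx", "fy", "cx", "cy" (pixels), "rvec" (rotation vector, rad) and "tvec" (3), from world to camera coordinates, as OpenCV has them. Camera axes: x right, y down, z forward; pixel columns grow to the right and rows downward; lengths in mm; the calibration is good to about 2 mm. A picture is of the moment at which its call begins: read the wrist's pose just before it. camera_params takes no time and is no camera call; for the wrist camera it gives the pose at the moment of the call.
- bot.close_job(): hands the job in, once; it reports no verdict.
The state is a dict: "time": time; "joint_positions": joint angles; "dq": joint speeds; "tau": joint torques, N m; "tool_pos": TCP position; "tcp_rot": TCP orientation; "contact_force": force on the tool from outside, world axes, zero at the start; "moment": the same for the moment, N m; "grip_width": finger opening in mm.
Only numpy, scipy, OpenCV 4.12 (cv2) and the standard library are available. Lean on these libraries where they do the work, as an engineer would, in place of code of your own. Each camera call takes 0.05 s, during which the arm holds its last target.

## Working session

There is one attempt and no reset: what is moved stays moved. The work goes in short steps, Python scripts to look and compute and a shell command to move; the robot and the scene stay as the last step left them, time stands still between calls to the robot, and variables do not carry over. Pictures are saved under pics/ and viewed, and the job is handed in when it is done.

```bash
ls; mkdir -p pics; python3 - <<'E'
from plant import bot,capture,camera_params
import cv2
print(bot.get_obs())
for n in ("side","top","wrist"):
    p=camera_params(n);print(n,p)
    cv2.imwrite(f"pics/{n}0.png",capture(n)[:,:,::-1])
E
```

```text
pics
{'time': 0.0, 'joint_positions': array([ 9.91001672e-01,  3.42742474e-01,  1.52500192e+00, -9.03585092e-06,
        1.27537356e+00, -1.46020497e-01]), 'dq': array([-0.00016516,  0.00020743,  0.00041427, -0.00064641, -0.00034752,
        0.0004697 ]), 'tau': array([ 5.24770712e-04, -4.31241453e+01, -2.44216758e+01,  7.18942937e-02,
        5.60197723e-02, -1.19463689e-04]), 'tool_pos': array([220.43116541, 476.04902876, 226.0399683 ]), 'tcp_rot': array([-3.14137927e+00,  1.51032852e-03,  1.13702497e+00]), 'contact_force': array([-0.14512644,  0.46685762, -0.3093492 ]), 'moment': array([-0.00954212,  0.00944494,  0.0425743 ]), 'grip_width': 91.48618705465329}
side {'fx': 409.2704289976525, 'fy': 409.2704289976525, 'cx': 278.60664603207636, 'cy': 204.80043905789347, 'rvec': array([ 2.42905212, -0.26852264,  0.10393354]), 'tvec': array([-525.1340148 ,  237.90820272, 1229.85556428])}
top {'fx': 445.65653831340245, 'fy': 445.65653831340245, 'cx': 276.2732794596353, 'cy': 207.62075473725616, 'rvec': array([ 2.14221668, -2.10493813,  0.1809067 ]), 'tvec': array([  93.41147863,  583.84649915, 1129.11209101])}
wrist {'fx': 342.4394748688429, 'fy': 342.4394748688429, 'cx': 283.65312482475656, 'cy': 215.95039056423838, 'rvec': array([-2.41995633, -1.54789293, -0.24065541]), 'tvec': array([-525.51028727,  -38.44833601,  390.40342097])}
```

View pics/side0.png

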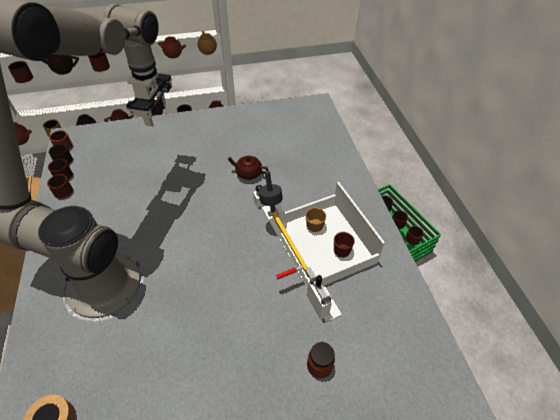

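View pics/top0.png

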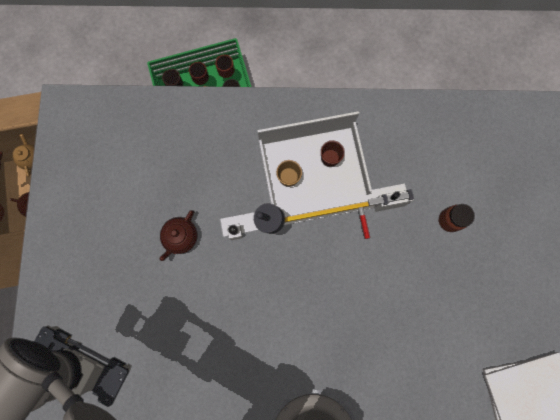

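View pics/wrist0.png

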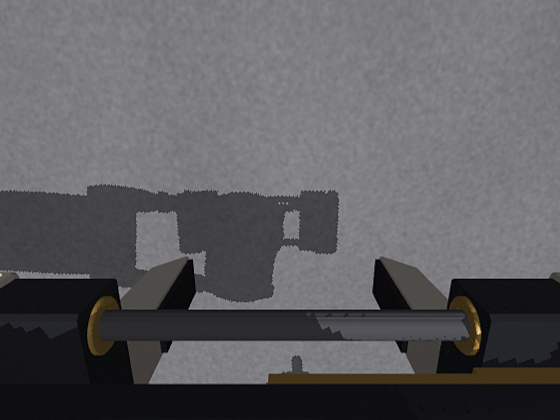

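The top view shows the bay at about columns 220–410, rows 115–240: red handle at (365,227), bolt post near (393,197), weight at (268,218), and buffer at (233,230). In the side view the handle is near (286,273), the bolt near (320,285). I'll zoom in and measure next.

```bash
python3 - <<'E'
import cv2,numpy as np
t=cv2.imread("pics/top0.png");s=cv2.imread("pics/side0.png")
a=cv2.resize(t[140:250,210:420],None,fx=3.8,fy=3.8,interpolation=cv2.INTER_CUBIC);cv2.imwrite("pics/topz.png",a)
a=cv2.resize(s[165:325,245:385],None,fx=3.7,fy=3.7,interpolation=cv2.INTER_CUBIC);cv2.imwrite("pics/sidez.png",a)
for n,im in(("top",t),("side",s)):
    h=cv2.cvtColor(im,cv2.COLOR_BGR2HSV)
    for nm,lo,hi in(("red",(0,180,120),(8,255,255)),("yel",(18,150,120),(32,255,255))):
        m=cv2.inRange(h,lo,hi);k,l,st,c=cv2.connectedComponentsWithStats(m)
        for i in range(1,k):
            if st[i,4]>30: 
                pts=np.argwhere(l==i)[:,::-1].astype(np.float32);r=cv2.minAreaRect(pts);print(n,nm,st[i],c[i],r,cv2.boxPoints(r).round(1).tolist())
E
```

```text
top red [361 216   8  22  79] [364.4556962 226.6835443] ((364.3174133300781, 226.54209899902344), (22.036231994628906, 3.6727054119110107), 77.00537872314453) [[360.1000061035156, 216.1999969482422], [363.6000061035156, 215.39999389648438], [368.6000061035156, 236.89999389648438], [365.0, 237.6999969482422]]
top yel [287 202  82  19 337] [327.0504451  211.35608309] ((327.3680114746094, 211.3138427734375), (4.079103469848633, 82.56407165527344), 79.11447143554688) [[286.3999938964844, 217.10000610351562], [367.5, 201.5], [368.29998779296875, 205.5], [287.20001220703125, 221.10000610351562]]
side red [277 268  20  10  78] [286.43589744 272.6025641 ] ((286.362060546875, 272.6551818847656), (3.7139065265655518, 19.869401931762695), 68.1985855102539) [[276.3999938964844, 274.6000061035156], [294.8999938964844, 267.20001220703125], [296.29998779296875, 270.70001220703125], [277.79998779296875, 278.1000061035156]]
side yel [273 212  34  58 238] [289.23109244 240.38655462] ((289.30767822265625, 240.53848266601562), (64.00192260742188, 3.969111204147339), 60.2551155090332) [[271.70001220703125, 213.6999969482422], [275.20001220703125, 211.8000030517578], [306.8999938964844, 267.29998779296875], [303.5, 269.29998779296875]]
```

View pics/topz.png

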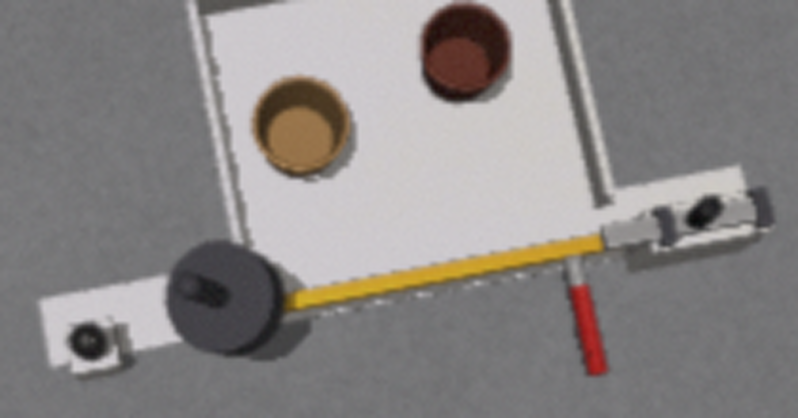

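View pics/sidez.png

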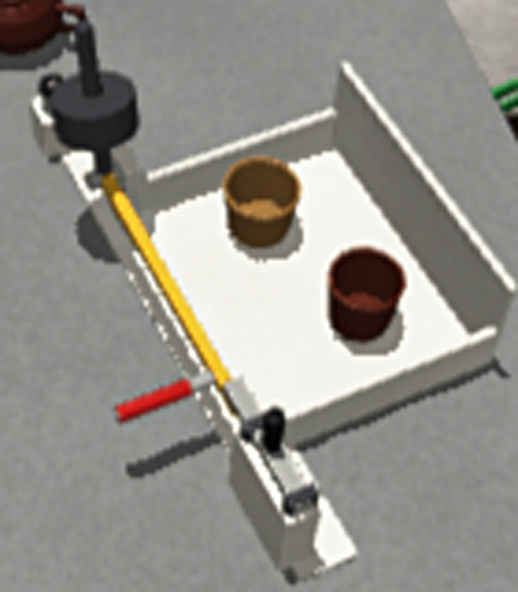

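```bash
cat > h.py <<'E'
import numpy as np,cv2
from plant import camera_params
def ray(n,uv,p=None):
    p=p or camera_params(n);R=cv2.Rodrigues(np.array(p['rvec']))[0];c=-R.T@np.array(p['tvec'])
    d=R.T@np.array([(uv[0]-p['cx'])/p['fx'],(uv[1]-p['cy'])/p['fy'],1]);return c,d/np.linalg.norm(d)
def tri(a,b):
    (c1,d1),(c2,d2)=ray(*a),ray(*b)
    s=np.linalg.lstsq(np.c_[d1,-d2],c2-c1,rcond=None)[0]
    p,q=c1+s[0]*d1,c2+s[1]*d2;return (p+q)/2,np.linalg.norm(p-q)
def plane(n,uv,z):
    c,d=ray(n,uv);return c+d*(z-c[2])/d[2]
def proj(n,P):
    p=camera_params(n);K=np.array([[p['fx'],0,p['cx']],[0,p['fy'],p['cy']],[0,0,1]])
    return cv2.projectPoints(np.float64(P).reshape(-1,3),p['rvec'],p['tvec'],K,None)[0].reshape(-1,2)
E
python3 - <<'E'
from h import *
print("handle",tri(("top",(364.4,226.6)),("side",(286.4,272.6))))
H=plane("top",(364.4,226.6),75);print(H, plane("side",(286.4,272.6),75))
print("knob",tri(("top",(395.8,195.5)),("side",(319,280.7))),plane("top",(395.8,195.5),120))
print("foot?",plane("top",(233,230),85))
a=plane("top",(361.8,215.8),75);b=plane("top",(366.8,237.3),75);print("hdir",a-b)
a=plane("top",(286.8,219.1),83);b=plane("top",(367.9,203.5),83);print("bardir",a-b,np.arctan2(*(a-b)[1::-1]),a,b)
print("jar",plane("top",(461,215),90),plane("top",(455,222),0))
E
```

```text
handle (array([ 532.46372336, -124.53725044,   75.5170127 ]), np.float64(0.6225781461624438))
[ 532.22212492 -124.62033866   75.        ] [ 532.8594662  -124.22113485   75.        ]
knob (array([ 605.19208611, -195.19869833,  123.03298065]), np.float64(0.06701407756259053)) [ 605.87411657 -195.99655775  120.        ]
foot? [516.27392573 212.87968413  85.        ]
hdir [55.69237763 11.92314399  0.        ]
bardir [-4.43363735e+01  2.08871937e+02 -2.27373675e-13] 1.7799576491851432 [547.12222118  75.71875055  83.        ] [ 591.45859465 -133.1531864    83.        ]
jar [ 564.20636766 -368.3588096    90.        ] [ 559.79505631 -387.58654396    0.        ]
```

```bash
python3 - <<'E'
from h import *
from plant import bot
from scipy.spatial.transform import Rotation as Ro
o=bot.get_obs();p=camera_params("wrist");R=cv2.Rodrigues(p['rvec'])[0];c=-R.T@p['tvec']
T=Ro.from_euler('xyz',o['tcp_rot']).as_matrix();print("cam in tool",T.T@(c-o['tool_pos']),"tool x,y",T[:,0],T[:,1])
H=np.array([532.4,-124.5,75]);ps=.21
ex=np.array([np.cos(ps),np.sin(ps),0]);ey=np.array([-np.sin(ps),np.cos(ps),0]);ez=np.array([0,0,1.])
O=H+57*ex+110*ey;O[2]=0;print("O",O)
B=lambda x,y,z:O+x*ex+y*ey+z*ez
pts={'knobtop':B(0,-194,142),'hinge':B(0,110,75),'foot':B(0,225,0),'back':B(240,115,110),'postend':B(15,-248,84),'w':B(0,110-70*np.cos(np.radians(105)),75+70*np.sin(np.radians(105)))}
for k,v in pts.items(): print(k,v.round(0),proj("top",v).round(0),proj("side",v).round(0))
print("fingers target knob",B(0,-194,105))
E
```

```text
cam in tool [   0.41618921  -82.23306407 -157.74755697] tool x,y [ 0.42031577  0.90737718 -0.00114258] [ 9.07377651e-01 -4.20316252e-01 -2.14471627e-04]
O [565.21717316  -5.03438509   0.        ]
knobtop [ 606. -195.  142.] [[398. 194.]] [[320. 277.]]
hinge [542. 103.  75.] [[276. 221.]] [[273. 212.]]
foot [518. 215.   0.] [[235. 233.]] [[260. 202.]]
back [776. 157. 110.] [[257. 130.]] [[338. 181.]]
postend [ 632. -244.   84.] [[411. 189.]] [[332. 302.]]
w [539. 120. 143.] [[269. 219.]] [[270. 194.]]
fingers target knob [ 605.65839373 -194.77238255  105.        ]
```

```bash
python3 -m jog '{"xyz":[[0.57,-1,0.2],[0.57,-1,0.2],[0.57,-1,0.2],[0.57,-1,0.2],[0.57,-1,0.2],[0.57,-1,0],[0.57,-1,0],[0.57,-1,0],[0.57,-1,0],[0.57,-1,0]],"angular":[[0,0,1],[0,0,1],[0,0,1],[0,0,1],[0,0,1],[0,0,1],[0,0,0],[0,0,0],[0,0,0],[0,0,0]]}' -1
python3 -m jog '{"xyz":[[0.57,-1,0],[0.57,-1,0],[0.57,-1,0],[0.57,-1,0],[0.57,-1,0],[0.57,-1,0],[0.57,-1,0],[0.57,-1,0],[0.57,-1,0],[0.57,-1,0]],"angular":[[0,0,0],[0,0,0],[0,0,0],[0,0,0],[0,0,0],[0,0,0],[0,0,0],[0,0,0],[0,0,0],[0,0,0]]}'
```

```text
time: 1.15
tool_pos: [335.2, 269.2, 244.1]
tcp_rot: [-3.138, 0.005, 1.798]
contact_force: [0.2, -0.1, 0.3]
grip_width: 91.3
time: 2.15
tool_pos: [451.4, 59.8, 242.6]
tcp_rot: [-3.134, 0.005, 1.797]
contact_force: [0.5, -0.4, 0.5]
grip_width: 91.6
```

```bash
python3 -m jog '{"xyz":[[0.61,-1,0],[0.61,-1,0],[0.61,-1,0],[0.61,-1,0],[0.61,-1,0],[0.61,-1,0],[0.61,-1,0],[0.61,-1,0],[0.61,-1,0],[0.61,-1,0]],"angular":[[0,0,-0.16],[0,0,0],[0,0,0],[0,0,0],[0,0,0],[0,0,0],[0,0,0],[0,0,0],[0,0,0],[0,0,0]]}'
python3 -m jog '{"xyz":[[0.61,-1,0],[0.4,-0.6,-0.3],[0,0,0]],"angular":[[0,0,0],[0,0,0],[0,0,0]]}'
```

```text
time: 3.15
tool_pos: [576.0, -149.0, 239.6]
tcp_rot: [-3.128, 0.001, 1.779]
contact_force: [0.0, 0.7, -0.4]
grip_width: 91.7
time: 3.45
tool_pos: [597.1, -184.4, 231.0]
tcp_rot: [-3.126, -0.0, 1.776]
contact_force: [0.9, 0.1, -0.4]
grip_width: 92.0
```

```bash
python3 -m jog '{"xyz":[[0.3,-0.4,-0.8],[0.1,-0.1,-0.8],[0,0,-0.8],[0,0,-0.6],[0,0,0]],"angular":[[-0.15,0,0],[0,0,0],[0,0,0],[0,0,0],[0,0,0]]}'
python3 - <<'E'
from plant import bot,capture
import cv2
for n in("wrist","side"):cv2.imwrite(f"pics/{n}1.png",capture(n)[:,:,::-1])
E
```

```text
time: 3.95
tool_pos: [603.4, -190.6, 168.2]
tcp_rot: [-3.121, 0.013, 1.778]
contact_force: [-0.3, -0.2, -0.0]
grip_width: 91.6
```

View pics/wrist1.png

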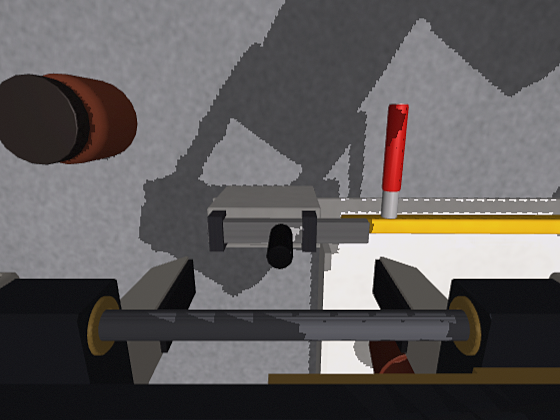

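```bash
cat >> h.py <<'E'
from scipy.spatial.transform import Rotation as Ro
def corr(yaw=1.781):
    from plant import bot
    o=bot.get_obs();r=Ro.from_euler('xyz',[np.pi,0,yaw])*Ro.from_euler('xyz',o['tcp_rot']).inv()
    return np.degrees(r.as_rotvec())/6
PS=.21;ex=np.array([np.cos(PS),np.sin(PS),0]);ey=np.array([-np.sin(PS),np.cos(PS),0]);O=np.array([565.2,-5.,0])
def bay(p):d=np.array(p)-O;return np.array([d@ex,d@ey,d[2]])
E
python3 - <<'E'
from h import *
from plant import bot
o=bot.get_obs();print(corr(),bay(o['tool_pos']))
k=plane("wrist",(281,258),142);print(k,bay(k))
h=plane("wrist",(396,147),75);print(h,bay(h))
E
```

```text
[ 0.17407932 -0.14168191  0.02812427] [  -0.43977707 -190.21025783  170.19429459]
[ 607.65506587 -191.9058645   142.        ] [   2.55998911 -191.6498924   142.        ]
[ 533.11409097 -123.35057515   75.        ] [ -56.05236001 -109.06189589   75.        ]
```

The wrist view shows the knob top at (281,258) between the open fingers, and the handle at (396,147). Both agree with the first measurement to 3 mm. Next I lower the tool onto the knob.

```bash
python3 -m jog '{"xyz":[[0.05,-0.12,-0.8],[0,0,-0.8],[0,0,-0.8],[0,0,-0.7],[0,0,0]],"angular":[[0.17,-0.14,0],[0,0,0],[0,0,0],[0,0,0],[0,0,0]]}'
python3 -c "
from h import *
from plant import bot
print(corr(),bay(bot.get_obs()['tool_pos']))"
```

```text
time: 4.55
tool_pos: [608.5, -193.8, 113.5]
tcp_rot: [3.131, 0.007, 1.779]
contact_force: [-0.6, -0.4, -0.8]
grip_width: 91.9
[0.04311652 0.10920601 0.01821621] [   2.95586147 -193.70085047  113.50057746]
```

```bash
python3 -m jog '{"xyz":[[-0.1,0,-0.4],[0,0,0]],"angular":[[0,0.1,0],[0,0,0]]}'
python3 -m jog '{"xyz":[[0,0,0],[0,0,0],[0,0,0],[0,0,0],[0,0,0],[0,0,0],[0,0,0],[0,0,0]],"angular":[[0,0,0],[0,0,0],[0,0,0],[0,0,0],[0,0,0],[0,0,0],[0,0,0],[0,0,0]]}' 1
python3 -c "
from h import *
from plant import bot
print(corr(),bay(bot.get_obs()['tool_pos']))"
```

```text
time: 4.75
tool_pos: [607.3, -194.1, 107.3]
tcp_rot: [3.14, 0.006, 1.779]
contact_force: [-0.7, -0.2, 0.2]
grip_width: 91.7
time: 5.55
tool_pos: [608.7, -194.5, 110.2]
tcp_rot: [3.136, 0.009, 1.779]
contact_force: [0.5, 0.6, 0.2]
grip_width: 32.2
[0.07461483 0.06942849 0.01417376] [   2.98884306 -194.44375427  110.18169031]
```

```bash
python3 -m jog '{"xyz":[[-0.05,0,-0.2],[0,0,0],[0,0,0],[0,0,0],[0,0,0]],"angular":[[0,0,0],[0,0,0],[0,0,0],[0,0,0],[0,0,0]]}' 1
python3 -c "
from h import *
from plant import bot
print(corr(),bay(bot.get_obs()['tool_pos']))"
```

```text
time: 6.05
tool_pos: [607.3, -194.0, 105.6]
tcp_rot: [3.137, 0.008, 1.779]
contact_force: [-0.9, 1.0, -0.2]
grip_width: 15.3
[0.06320582 0.06075104 0.01509971] [   1.75911202 -193.61856448  105.56159804]
```

```bash
python3 -m jog '{"xyz":[[0.05,-0.25,0],[0.05,-0.25,0],[0.05,-0.25,0],[0.05,-0.25,0]],"angular":[[0,0,0],[0,0,0],[0,0,0],[0,0,0]]}'
python3 -c "
from h import *
from plant import bot
o=bot.get_obs();print(corr(),bay(o['tool_pos']),o['contact_force'])"
```

```text
time: 6.45
tool_pos: [611.2, -212.5, 105.5]
tcp_rot: [3.137, 0.003, 1.781]
contact_force: [-1.6, 4.5, 0.6]
grip_width: 15.2
[0.02439882 0.0454466  0.00318614] [   1.70474574 -212.52108369  105.54788916] [-1.5605775   4.53087088  0.62251582]
```

Moved 19 mm against about 4.5 N. I'll continue to the end stop in short steps.

```bash
for i in 1 2 3; do :; done; python3 -m jog '{"xyz":[[0.04,-0.2,0],[0.04,-0.2,0]],"angular":[[0,0,0],[0,0,0]]}'
python3 -c "
from h import *
from plant import bot
o=bot.get_obs();print(corr(),bay(o['tool_pos']),o['contact_force'])"
```

```text
time: 6.65
tool_pos: [612.8, -220.6, 105.5]
tcp_rot: [3.137, 0.002, 1.78]
contact_force: [-2.0, 21.6, 7.3]
grip_width: 15.4
[0.00654395 0.04141653 0.00820494] [   1.65167112 -220.81596699  105.46231153] [-2.02836257 21.62774643  7.34419587]
```

```bash
python3 -m jog '{"xyz":[[0.03,-0.15,0]],"angular":[[0,0,0]]}'
python3 -c "
from h import *
from plant import bot
o=bot.get_obs();print(corr(),bay(o['tool_pos']),o['contact_force'])"
```

```text
time: 6.75
tool_pos: [612.8, -220.6, 105.4]
tcp_rot: [3.138, -0.005, 1.78]
contact_force: [-4.4, 22.9, 8.6]
grip_width: 15.3
[-0.05465289  0.01908383  0.00945948] [   1.6312499  -220.78910069  105.43801212] [-4.42252467 22.8707336   8.62876393]
```

End stop is felt: 23 N with no further travel after 27 mm (it may start up to 4 mm drawn). I'll release and rise.

```bash
python3 -m jog '{"xyz":[[0,0,0],[0,0,0],[0,0,0],[0,0,0],[0,0,0],[0,0,0]],"angular":[[0,0,0],[0,0,0],[0,0,0],[0,0,0],[0,0,0],[0,0,0]]}' -0.2
python3 -m jog '{"xyz":[[0,0,0.7],[0,0,1],[0,0,1],[0,0,1],[0,0,0]],"angular":[[0,0,0],[0,0,0],[0,0,0],[0,0,0],[0,0,0]]}' -0.2
python3 - <<'E'
from h import *
from plant import bot,capture
o=bot.get_obs();print(corr(),bay(o['tool_pos']),o['contact_force'],o['grip_width'])
cv2.imwrite("pics/wrist2.png",capture("wrist")[:,:,::-1])
E
```

```text
time: 7.35
tool_pos: [613.4, -224.7, 105.5]
tcp_rot: [3.138, 0.0, 1.779]
contact_force: [-1.5, -0.8, -0.7]
grip_width: 54.2
time: 7.85
tool_pos: [613.3, -225.2, 185.6]
tcp_rot: [3.137, 0.002, 1.779]
contact_force: [1.6, 0.3, 0.1]
grip_width: 55.1
[0.00593823 0.04963342 0.0230174 ] [   1.11703965 -225.40472714  185.64802932] [1.55232088 0.30380436 0.05946081] 55.14459100817167
```

View pics/wrist2.png

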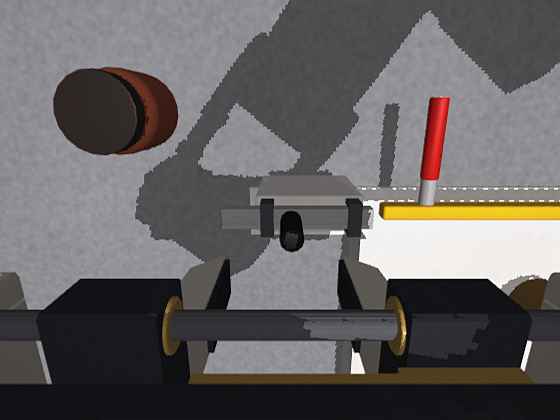

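The bolt is drawn clear of the bar end (382,211), and the handle is at (437,140). Next I move above the handle.

```bash
python3 -m jog '{"xyz":[[-0.84,0.98,0],[-0.84,0.98,0],[-0.84,0.98,-0.6],[-0.84,0.98,-0.8],[-0.7,0.9,-0.8],[0,0,0]],"angular":[[0,0,0],[0,0,0],[0,0,0],[0,0,0],[0,0,0],[0,0,0]]}' -0.2
python3 - <<'E'
from h import *
from plant import bot,capture
o=bot.get_obs();print(corr(),bay(o['tool_pos']),o['contact_force'],o['grip_width'])
E
```

```text
time: 8.5
tool_pos: [525.0, -124.9, 133.5]
tcp_rot: [-3.139, -0.004, 1.777]
contact_force: [-0.5, 0.4, -1.0]
grip_width: 54.9
[-0.02739428 -0.03445279  0.03780732] [ -64.29598491 -108.8826114   133.46438602] [-0.51451173  0.3854681  -1.0291598 ] 54.937864198015795
```

```bash
python3 -m jog '{"xyz":[[0.2,0,-0.8],[0,0,-0.8],[0,0,-0.8],[0,0,-0.8],[0,0,-0.6],[0,0,0]],"angular":[[0,0,0],[0,0,0],[0,0,0],[0,0,0],[0,0,0],[0,0,0]]}' -0.2
python3 - <<'E'
from h import *
from plant import bot,capture
o=bot.get_obs();print(corr(),bay(o['tool_pos']),o['contact_force'],o['grip_width'])
E
```

```text
time: 9.1
tool_pos: [532.5, -128.3, 55.2]
tcp_rot: [-3.141, -0.0, 1.778]
contact_force: [-0.3, 0.5, 0.1]
grip_width: 55.2
[-0.00300886 -0.00220488  0.03274155] [ -57.70814294 -113.7200957    55.16325344] [-0.26068555  0.45058491  0.07884479] 55.24248016558114
```

```bash
python3 -m jog '{"xyz":[[-0.12,0.18,0.03],[0,0,0],[0,0,0],[0,0,0],[0,0,0],[0,0,0],[0,0,0],[0,0,0]],"angular":[[0,0,0],[0,0,0],[0,0,0],[0,0,0],[0,0,0],[0,0,0],[0,0,0],[0,0,0]]}' 1
python3 - <<'E'
from h import *
from plant import bot,capture
o=bot.get_obs();print(corr(),bay(o['tool_pos']),o['contact_force'],o['grip_width'])
cv2.imwrite("pics/wrist3.png",capture("wrist")[:,:,::-1])
E
```

```text
time: 9.9
tool_pos: [531.8, -124.9, 58.5]
tcp_rot: [3.138, 0.002, 1.777]
contact_force: [-0.0, 0.1, -0.8]
grip_width: 12.6
[0.00754291 0.03884171 0.03498298] [ -57.69654118 -110.34030357   58.5308955 ] [-0.02575445  0.13401971 -0.83755124] 12.620828976290078
```

View pics/wrist3.png

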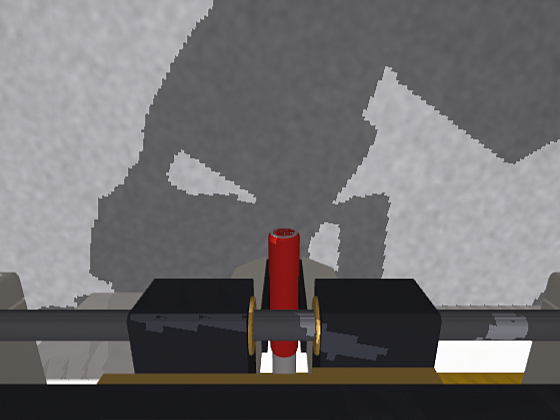

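```bash
cat >> h.py <<'E'
OFF=np.array([-57.7,0,16.5])
def plan(d,n):
    from plant import bot
    o=bot.get_obs();b=bay(o['tool_pos']);v=b[1:]+[0,16.5]-[110,75];th=np.arctan2(v[1],-v[0]);r=np.hypot(*v)
    f=o['contact_force'];fy=f@ey;fz=f[2]
    ft=fy*np.sin(th)+fz*np.cos(th);fr=-fy*np.cos(th)+fz*np.sin(th)
    print("t",o['time'],"th %.3f r %.1f bx %.1f  Ftan %.1f Frad %.1f Fx %.1f"%(th,r,b[0],ft,fr,f@ex),"corr",corr().round(2),"grip",round(o['grip_width'],1),"mom",o['moment'].round(2))
    p=b.copy();t=th
    for i in range(n):
        t+=d;q=np.array([-57.7,110-220*np.cos(t),75+220*np.sin(t)-16.5]);s=q-p;p=q
        if i==0: s=s*np.array([.5,1,1])
        w=(s[0]*ex+s[1]*ey);w[2]=s[2];print((w/20).round(2).tolist(),end=",")
    print()
E
python3 -c "
from h import *
plan(.04,8)"
```

```text
t 9.95 th 0.000 r 220.3 bx -57.7  Ftan -1.0 Frad -0.7 Fx 0.4 corr [0.01 0.04 0.03] grip 13.2 mom [ 0.1   0.02 -0.02]
[-0.0, 0.02, 0.44],[-0.01, 0.03, 0.44],[-0.01, 0.04, 0.44],[-0.01, 0.06, 0.44],[-0.02, 0.08, 0.43],[-0.02, 0.09, 0.43],[-0.02, 0.11, 0.43],[-0.03, 0.13, 0.42],
```

```bash
python3 -m jog '{"xyz":[[0,0.02,0.2],[-0.01,0.02,0.3],[-0.01,0.03,0.4]],"angular":[[0,0,0],[0,0,0],[0,0,0]]}'
python3 -c "
from h import *
plan(.04,8)"
```

```text
time: 10.25
tool_pos: [531.6, -124.3, 76.6]
tcp_rot: [3.138, 0.002, 1.777]
contact_force: [2.2, 0.6, -3.5]
grip_width: 13.0
t 10.25 th 0.082 r 220.4 bx -57.8  Ftan -3.5 Frad -0.4 Fx 2.3 corr [0.02 0.04 0.03] grip 13.0 mom [-0.21 -0.31  0.06]
[-0.01, 0.06, 0.44],[-0.01, 0.06, 0.44],[-0.02, 0.08, 0.43],[-0.02, 0.09, 0.43],[-0.02, 0.11, 0.42],[-0.03, 0.13, 0.42],[-0.03, 0.14, 0.41],[-0.03, 0.16, 0.41],
```

The bar is free and rising (-3.5 N at the handle).

```bash
python3 -m jog '{"xyz":[[-0.01,0.06,0.44],[-0.01,0.06,0.44],[-0.02,0.08,0.43],[-0.02,0.09,0.43],[-0.02,0.11,0.42],[-0.03,0.13,0.42]],"angular":[[0,0,0],[0,0,0],[0,0,0],[0,0,0],[0,0,0],[0,0,0]]}'
python3 -c "
from h import *
plan(.04,8)"
```

```text
time: 10.85
tool_pos: [529.1, -112.7, 133.8]
tcp_rot: [3.137, 0.003, 1.777]
contact_force: [1.3, 1.0, -3.0]
grip_width: 12.9
t 10.85 th 0.348 r 221.0 bx -57.7  Ftan -2.6 Frad -1.7 Fx 1.5 corr [0.02 0.05 0.03] grip 12.9 mom [-0.14 -0.25 -0.04]
[-0.04, 0.2, 0.39],[-0.04, 0.17, 0.4],[-0.04, 0.19, 0.4],[-0.04, 0.2, 0.39],[-0.05, 0.22, 0.38],[-0.05, 0.23, 0.37],[-0.05, 0.25, 0.36],[-0.06, 0.26, 0.35],
```

```bash
python3 -m jog '{"xyz":[[-0.04,0.2,0.39],[-0.04,0.17,0.4],[-0.04,0.19,0.4],[-0.04,0.2,0.39],[-0.05,0.22,0.38],[-0.05,0.23,0.37]],"angular":[[0,0,0],[0,0,0],[0,0,0],[0,0,0],[0,0,0],[0,0,0]]}'
python3 -c "
from h import *
plan(.04,8)"
```

```text
time: 11.45
tool_pos: [523.9, -87.8, 185.9]
tcp_rot: [3.136, 0.006, 1.777]
contact_force: [0.5, -1.0, -0.2]
grip_width: 13.2
t 11.45 th 0.610 r 222.5 bx -57.6  Ftan -0.8 Frad 0.7 Fx 0.3 corr [0.05 0.07 0.03] grip 13.2 mom [-0.5 -0.2  0. ]
[-0.08, 0.35, 0.29],[-0.06, 0.27, 0.34],[-0.06, 0.28, 0.33],[-0.06, 0.29, 0.32],[-0.07, 0.31, 0.31],[-0.07, 0.32, 0.3],[-0.07, 0.33, 0.28],[-0.07, 0.34, 0.27],
```

```bash
python3 -m jog '{"xyz":[[-0.07,0.33,0.3],[-0.06,0.28,0.33],[-0.06,0.29,0.32],[-0.06,0.29,0.31]],"angular":[[0,0,0],[0,0,0],[0,0,0],[0,0,0]]}'
python3 -c "
from h import *
plan(.02,8)"
```

```text
time: 11.85
tool_pos: [519.2, -65.1, 215.6]
tcp_rot: [3.134, 0.013, 1.777]
contact_force: [0.6, -3.2, 2.5]
grip_width: 12.7
t 11.85 th 0.779 r 223.7 bx -57.5  Ftan -0.5 Frad 4.1 Fx -0.0 corr [0.11 0.1  0.04] grip 12.7 mom [-0.75 -0.05 -0.03]
[-0.06, 0.28, 0.03],[-0.03, 0.16, 0.15],[-0.03, 0.16, 0.15],[-0.03, 0.16, 0.15],[-0.04, 0.16, 0.14],[-0.04, 0.17, 0.14],[-0.04, 0.17, 0.14],[-0.04, 0.17, 0.13],
```

```bash
python3 - <<'E'
s=open('h.py').read()
s=s.replace("q=np.array([-57.7,110-220*np.cos(t),75+220*np.sin(t)-16.5])","rr=r+np.clip(fr*.4,-2,2);q=np.array([-57.7,110-rr*np.cos(t),75+rr*np.sin(t)-16.5])")
open('h.py','w').write(s)
E
python3 -c "
from h import *
plan(.02,4)"
```

```text
t 11.85 th 0.779 r 223.7 bx -57.5  Ftan -0.5 Frad 4.1 Fx -0.0 corr [0.11 0.1  0.04] grip 12.7 mom [-0.75 -0.05 -0.03]
[-0.03, 0.1, 0.22],[-0.03, 0.16, 0.16],[-0.03, 0.16, 0.15],[-0.04, 0.17, 0.15],
```

```bash
python3 -m jog '{"xyz":[[-0.03,0.1,0.22],[-0.03,0.16,0.16],[-0.03,0.16,0.15],[-0.04,0.17,0.15]],"angular":[[0.1,0.1,0],[0,0,0],[0,0,0],[0,0,0]]}'
python3 -c "
from h import *
plan(.02,4)"
```

```text
time: 12.25
tool_pos: [516.0, -50.6, 230.3]
tcp_rot: [-3.14, -0.003, 1.778]
contact_force: [0.7, -0.8, 1.7]
grip_width: 12.8
t 12.25 th 0.872 r 224.4 bx -57.7  Ftan 0.4 Frad 1.9 Fx 0.5 corr [-0.02 -0.02  0.03] grip 12.8 mom [-0.55 -0.19  0.  ]
[-0.03, 0.15, 0.17],[-0.04, 0.17, 0.14],[-0.04, 0.18, 0.14],[-0.04, 0.18, 0.13],
```

```bash
python3 -m jog '{"xyz":[[-0.03,0.15,0.17],[-0.04,0.17,0.14],[-0.04,0.18,0.14]],"angular":[[0,0,0],[0,0,0],[0,0,0]]}'
python3 -c "
from h import *
plan(.02,4)"
```

```text
time: 12.55
tool_pos: [513.6, -39.4, 239.7]
tcp_rot: [-3.14, -0.004, 1.778]
contact_force: [0.9, 0.9, 0.4]
grip_width: 13.0
t 12.55 th 0.938 r 224.7 bx -57.6  Ftan 0.8 Frad -0.1 Fx 1.1 corr [-0.03 -0.02  0.03] grip 13.0 mom [-0.14 -0.19  0.02]
[-0.04, 0.18, 0.13],[-0.04, 0.18, 0.13],[-0.04, 0.18, 0.12],[-0.04, 0.19, 0.12],
```

```bash
python3 -m jog '{"xyz":[[-0.04,0.18,0.13],[-0.04,0.18,0.13]],"angular":[[0,0,0],[0,0,0]]}'
python3 -c "
from h import *
plan(.02,4)"
```

```text
time: 12.75
tool_pos: [512.0, -31.4, 245.4]
tcp_rot: [-3.14, -0.004, 1.778]
contact_force: [1.5, -0.1, 1.1]
grip_width: 13.1
t 12.75 th 0.982 r 224.7 bx -57.6  Ftan 0.3 Frad 1.2 Fx 1.5 corr [-0.03 -0.02  0.03] grip 13.1 mom [-0.32 -0.23 -0.02]
[-0.04, 0.17, 0.14],[-0.04, 0.19, 0.12],[-0.04, 0.19, 0.12],[-0.04, 0.19, 0.11],
```

```bash
python3 -m jog '{"xyz":[[-0.04,0.18,0.13],[-0.04,0.19,0.12]],"angular":[[0,0,0],[0,0,0]]}'
python3 -c "
from h import *
plan(.02,4)"
```

```text
time: 12.95
tool_pos: [510.2, -23.0, 250.8]
tcp_rot: [-3.14, -0.004, 1.778]
contact_force: [1.5, 0.2, 1.5]
grip_width: 12.9
t 12.95 th 1.027 r 224.6 bx -57.5  Ftan 0.6 Frad 1.4 Fx 1.5 corr [-0.04 -0.02  0.02] grip 12.9 mom [-0.32 -0.24 -0.03]
[-0.04, 0.17, 0.14],[-0.04, 0.19, 0.11],[-0.04, 0.19, 0.11],[-0.04, 0.2, 0.1],
```

```bash
python3 -m jog '{"xyz":[[-0.04,0.17,0.13],[-0.04,0.19,0.11]],"angular":[[0,0,0],[0,0,0]]}'
python3 -c "
from h import *
plan(.02,4)"
```

```text
time: 13.15
tool_pos: [508.5, -14.7, 255.8]
tcp_rot: [-3.14, -0.005, 1.779]
contact_force: [1.0, 0.1, -1.3]
grip_width: 13.3
t 13.15 th 1.071 r 224.8 bx -57.5  Ftan -0.7 Frad -1.1 Fx 1.0 corr [-0.05 -0.02  0.02] grip 13.3 mom [-0.05 -0.14 -0.02]
[-0.05, 0.2, 0.09],[-0.04, 0.2, 0.1],[-0.04, 0.2, 0.1],[-0.04, 0.2, 0.09],
```

```bash
python3 -m jog '{"xyz":[[-0.04,0.18,0.1]],"angular":[[0,0,0]]}'
python3 -c "
from h import *
plan(.02,4)"
```

```text
time: 13.25
tool_pos: [507.6, -10.6, 258.0]
tcp_rot: [-3.14, -0.006, 1.779]
contact_force: [0.8, 0.5, -0.7]
grip_width: 13.1
t 13.25 th 1.092 r 224.7 bx -57.5  Ftan -0.0 Frad -0.7 Fx 0.9 corr [-0.05 -0.02  0.02] grip 13.1 mom [-0.2  -0.31  0.02]
[-0.05, 0.2, 0.09],[-0.04, 0.2, 0.1],[-0.04, 0.2, 0.09],[-0.04, 0.2, 0.09],
```

```bash
python3 -m jog '{"xyz":[[-0.05,0.2,0.1]],"angular":[[0,0,0]]}'
python3 -c "
from h import *
plan(.02,2)"
```

```text
time: 13.35
tool_pos: [506.7, -6.2, 260.2]
tcp_rot: [-3.141, -0.006, 1.779]
contact_force: [1.1, 0.2, 0.5]
grip_width: 13.1
t 13.35 th 1.115 r 224.6 bx -57.4  Ftan 0.2 Frad 0.4 Fx 1.1 corr [-0.05 -0.02  0.02] grip 13.1 mom [-0.18 -0.4  -0.01]
[-0.05, 0.19, 0.1],[-0.04, 0.2, 0.09],
```

```bash
python3 -m jog '{"xyz":[[-0.04,0.2,0.1]],"angular":[[0,0,0]]}'
python3 -c "
from h import *
plan(.02,4)"
```

```text
time: 13.45
tool_pos: [505.8, -1.7, 262.2]
tcp_rot: [-3.141, -0.006, 1.779]
contact_force: [1.6, 0.4, -0.9]
grip_width: 13.0
t 13.45 th 1.137 r 224.5 bx -57.4  Ftan -0.3 Frad -0.8 Fx 1.7 corr [-0.05 -0.02  0.02] grip 13.0 mom [-0.11 -0.26 -0.01]
[-0.05, 0.21, 0.08],[-0.04, 0.2, 0.09],[-0.04, 0.2, 0.08],[-0.04, 0.2, 0.08],
```

```bash
python3 - <<'E'
from plant import capture
import cv2
s=capture("side")[:,:,::-1];t=capture("top")[:,:,::-1]
cv2.imwrite("pics/side4.png",cv2.resize(s[120:300,200:400],None,fx=3,fy=3,interpolation=cv2.INTER_CUBIC))
cv2.imwrite("pics/top4.png",cv2.resize(t[110:300,200:420],None,fx=3,fy=3,interpolation=cv2.INTER_CUBIC))
E
```

```text
(no output)
```

View pics/side4.png

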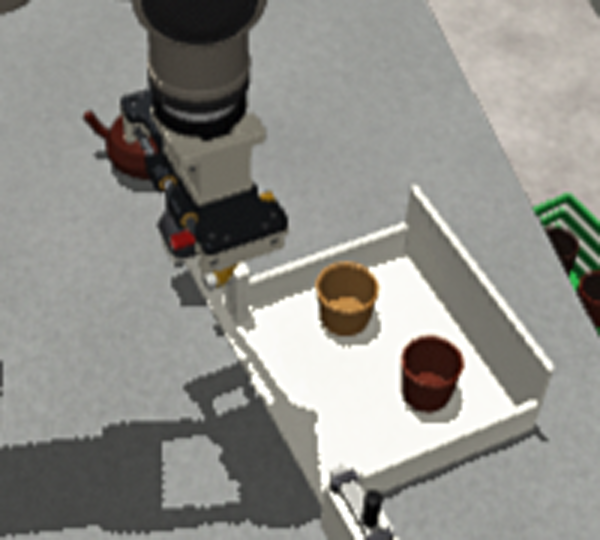

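View pics/top4.png

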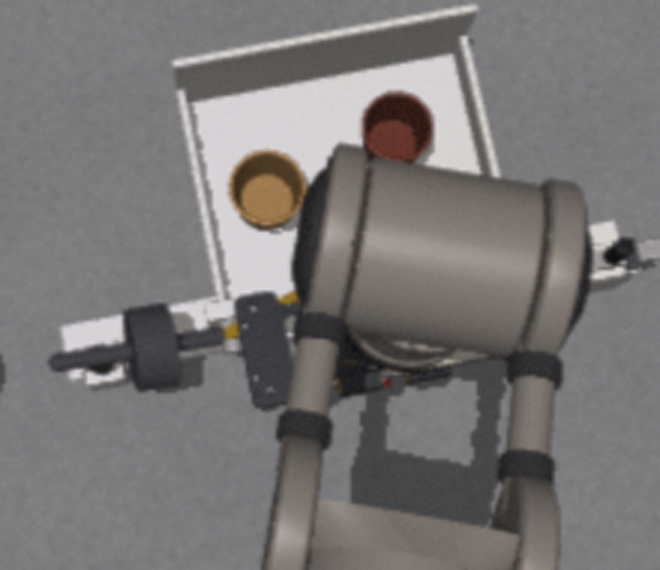

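The handle is still held, the weight is now out over the buffer (about (150,345) in the top crop), and the cups haven't moved. I continue one row at a time.

```bash
python3 -m jog '{"xyz":[[-0.05,0.2,0.09]],"angular":[[0,0,0]]}'
python3 -c "
from h import *
plan(.02,2)"
```

```text
time: 13.65
tool_pos: [504.9, 2.5, 264.0]
tcp_rot: [-3.141, -0.006, 1.779]
contact_force: [1.5, 2.4, -1.4]
grip_width: 13.1
t 13.65 th 1.158 r 224.4 bx -57.4  Ftan 1.3 Frad -2.1 Fx 2.0 corr [-0.05 -0.02  0.02] grip 13.1 mom [ 0.09 -0.52 -0.02]
[-0.05, 0.22, 0.05],[-0.04, 0.2, 0.08],
```

```bash
python3 -m jog '{"xyz":[[-0.04,0.2,0.08]],"angular":[[0,0,0]]}'
python3 -c "
from h import *
plan(.02,2)"
```

```text
time: 13.75
tool_pos: [504.0, 6.7, 265.8]
tcp_rot: [-3.141, -0.006, 1.779]
contact_force: [2.0, 1.0, -1.7]
grip_width: 13.0
t 13.75 th 1.178 r 224.3 bx -57.4  Ftan -0.1 Frad -1.8 Fx 2.2 corr [-0.05 -0.02  0.02] grip 13.0 mom [ 0.09 -0.26 -0.01]
[-0.05, 0.21, 0.05],[-0.04, 0.2, 0.08],
```

```bash
python3 -m jog '{"xyz":[[-0.05,0.21,0.06]],"angular":[[0,0,0]]}'
python3 -c "
from h import *
plan(.02,2)"
```

```text
time: 13.85
tool_pos: [503.2, 10.8, 267.3]
tcp_rot: [-3.141, -0.005, 1.779]
contact_force: [1.4, -2.1, 1.9]
grip_width: 13.0
t 13.85 th 1.198 r 224.2 bx -57.4  Ftan -1.5 Frad 2.6 Fx 0.9 corr [-0.04 -0.01  0.02] grip 13.0 mom [-0.69 -0.37 -0.01]
[-0.05, 0.19, 0.13],[-0.04, 0.21, 0.08],
```

```bash
python3 -m jog '{"xyz":[[-0.05,0.2,0.07]],"angular":[[0,0,0]]}'
python3 -c "
from h import *
plan(.02,2)"
```

```text
time: 13.95
tool_pos: [502.4, 14.3, 268.9]
tcp_rot: [3.141, -0.003, 1.778]
contact_force: [4.0, -3.6, -2.1]
grip_width: 13.1
t 13.95 th 1.216 r 224.4 bx -57.4  Ftan -4.8 Frad -0.5 Fx 3.1 corr [-0.03 -0.    0.03] grip 13.1 mom [-0.86 -0.67  0.07]
[-0.05, 0.21, 0.07],[-0.04, 0.21, 0.07],
```

Resistance grows (0 → -1.5 → -4.8 N), so the buffer is contacted near 1.19. I hold for two rows to confirm before letting go.

```bash
python3 -m jog '{"xyz":[[0,0,0],[0,0,0]],"angular":[[0,0,0],[0,0,0]]}'
python3 -c "
from h import *
plan(-.01,2)"
```

```text
time: 14.15
tool_pos: [502.5, 13.9, 268.7]
tcp_rot: [3.141, -0.001, 1.778]
contact_force: [3.1, -2.6, -1.5]
grip_width: 13.1
t 14.15 th 1.214 r 224.4 bx -57.4  Ftan -3.5 Frad -0.3 Fx 2.5 corr [-0.01 -0.    0.02] grip 13.1 mom [-0.64 -0.57  0.01]
[0.01, -0.1, -0.04],[0.02, -0.1, -0.04],
```

Steady at -3.5 N, consistent with the spring. I ease back to near zero force so the bar won't spring on release.

```bash
python3 -m jog '{"xyz":[[0.02,-0.09,-0.03],[0,0,0]],"angular":[[0,0,0],[0,0,0]]}'
python3 -c "
from h import *
plan(-.01,2)"
```

```text
time: 14.35
tool_pos: [502.9, 11.9, 267.9]
tcp_rot: [-3.141, -0.002, 1.778]
contact_force: [2.1, -1.5, -0.9]
grip_width: 13.3
t 14.35 th 1.204 r 224.4 bx -57.4  Ftan -2.1 Frad -0.2 Fx 1.7 corr [-0.02 -0.    0.03] grip 13.3 mom [-0.4  -0.43 -0.01]
[0.01, -0.1, -0.04],[0.02, -0.1, -0.04],
```

```bash
python3 -m jog '{"xyz":[[0.02,-0.09,-0.03],[0,0,0]],"angular":[[0,0,0],[0,0,0]]}'
python3 -c "
from h import *
plan(-.01,2)"
```

```text
time: 14.55
tool_pos: [503.3, 10.4, 267.3]
tcp_rot: [-3.141, -0.003, 1.778]
contact_force: [2.3, -0.4, -1.0]
grip_width: 12.8
t 14.55 th 1.196 r 224.4 bx -57.4  Ftan -1.2 Frad -0.6 Fx 2.1 corr [-0.03 -0.01  0.03] grip 12.8 mom [-0.12 -0.32 -0.01]
[0.01, -0.1, -0.05],[0.02, -0.1, -0.04],
```

```bash
python3 -m jog '{"xyz":[[0.01,-0.06,-0.02],[0,0,0]],"angular":[[0,0,0],[0,0,0]]}'
python3 -c "
from h import *
plan(-.01,2)"
python3 -m jog '{"xyz":[[0,0,0],[0,0,0],[0,0,0]],"angular":[[0,0,0],[0,0,0],[0,0,0]]}' 0.55
python3 -c "
from h import *
plan(-.01,2)"
```

```text
time: 14.75
tool_pos: [503.4, 9.6, 267.0]
tcp_rot: [3.141, -0.005, 1.778]
contact_force: [1.5, -0.2, 0.1]
grip_width: 13.0
t 14.75 th 1.193 r 224.4 bx -57.4  Ftan -0.4 Frad 0.2 Fx 1.5 corr [-0.04 -0.01  0.03] grip 13.0 mom [-0.08 -0.28 -0.01]
[0.01, -0.11, -0.04],[0.02, -0.1, -0.04],
time: 15.05
tool_pos: [502.1, 10.0, 266.6]
tcp_rot: [-3.139, -0.006, 1.778]
contact_force: [-0.4, -0.4, -0.3]
grip_width: 20.9
t 15.05 th 1.195 r 223.8 bx -58.6  Ftan -0.4 Frad -0.1 Fx -0.4 corr [-0.05 -0.04  0.03] grip 20.9 mom [ 0.11  0.04 -0.03]
[0.04, -0.1, -0.04],[0.02, -0.1, -0.04],
```

Caged with zero force, and the bar did not move. I check the picture before opening wider.

```bash
python3 -m jog '{"xyz":[[0,0,0],[0,0,0],[0,0,0]],"angular":[[0,0,0],[0,0,0],[0,0,0]]}' 0
python3 - <<'E'
from h import *
from plant import capture
plan(-.01,1)
cv2.imwrite("pics/wrist5.png",capture("wrist")[:,:,::-1])
E
```

```text
time: 15.35
tool_pos: [501.5, 10.1, 266.4]
tcp_rot: [-3.137, -0.006, 1.778]
contact_force: [-0.5, 0.0, -1.1]
grip_width: 40.0
t 15.35 th 1.195 r 223.5 bx -59.1  Ftan -0.3 Frad -1.1 Fx -0.5 corr [-0.05 -0.05  0.03] grip 40.0 mom [ 0.04  0.01 -0.01]
[0.05, -0.09, -0.06],
```

View pics/wrist5.png

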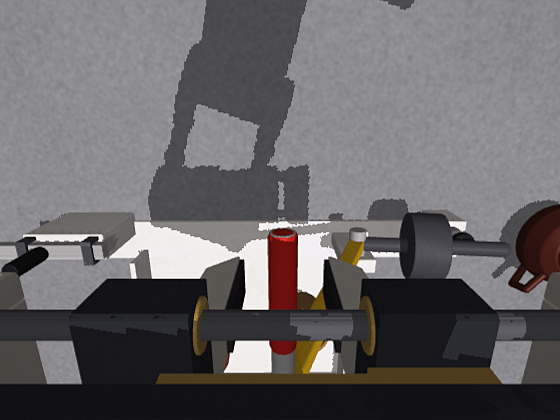

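The handle stands by itself, centred between the open fingers (282,290), and the tail lies over the buffer at (460,240). I withdraw straight up.

```bash
python3 -m jog '{"xyz":[[0,0,0.3],[0,0,0.6],[-0.1,0,1],[-0.2,0,1],[-0.3,0,1],[-0.3,0,1]],"angular":[[0,0,0],[0,0,0],[0,0,0],[0,0,0],[0,0,0],[0,0,0]]}' 0
python3 -m jog '{"xyz":[[-1,0,0],[-1,0,0],[-1,0,0],[-1,0,0],[-1,0,0],[-0.5,0,0],[0,0,0],[0,0,0]],"angular":[[0,0,0],[0,0,0],[0,0,0],[0,0,0],[0,0,0],[0,0,0],[0,0,0],[0,0,0]]}' 0
python3 - <<'E'
from plant import capture
import cv2
s=capture("side")[:,:,::-1];t=capture("top")[:,:,::-1]
cv2.imwrite("pics/side6.png",cv2.resize(s[120:320,200:400],None,fx=3,fy=3,interpolation=cv2.INTER_CUBIC))
cv2.imwrite("pics/top6.png",t);cv2.imwrite("pics/wrist6.png",capture("wrist")[:,:,::-1])
E
```

```text
time: 16.0
tool_pos: [481.8, 10.3, 366.8]
tcp_rot: [-3.132, -0.008, 1.778]
contact_force: [0.0, -0.7, 0.9]
grip_width: 46.1
time: 16.8
tool_pos: [369.2, 10.1, 374.0]
tcp_rot: [3.139, -0.004, 1.778]
contact_force: [-0.2, -0.2, -0.4]
grip_width: 45.6
```

View pics/side6.png

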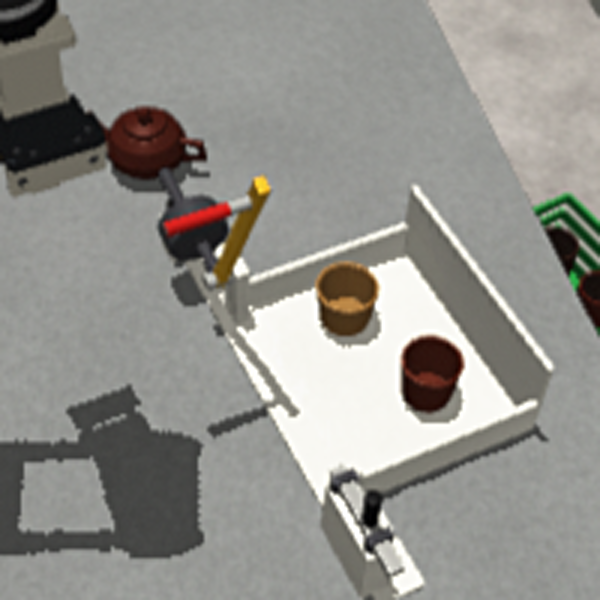

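View pics/top6.png

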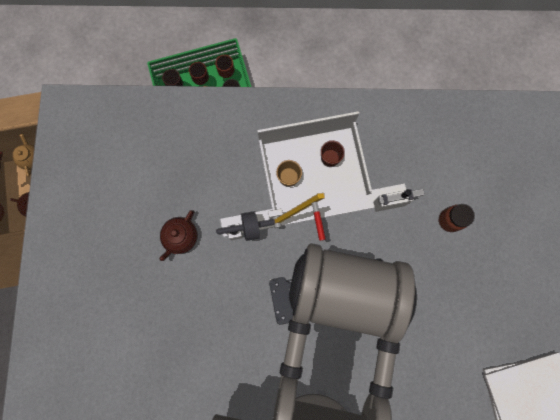

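The bar stands open with the handle at about (320,222) in the top view, and the cups, teapot and jar are where they were. I'll check the bar angle, bolt travel and bystanders numerically.

```bash
python3 -m jog '{"xyz":[[0,0,0],[0,0,0],[0,0,0],[0,0,0],[0,0,0]],"angular":[[0,0,0],[0,0,0],[0,0,0],[0,0,0],[0,0,0]]}'
python3 - <<'E'
from h import *
from plant import capture
I={n:capture(n)[:,:,::-1] for n in("top","side")}
def red(im):
    m=cv2.inRange(cv2.cvtColor(im,cv2.COLOR_BGR2HSV),(0,180,120),(8,255,255));k,l,s,c=cv2.connectedComponentsWithStats(m);i=1+s[1:,4].argmax();return c[i]
a,b=red(I['top']),red(I['side']);a0=red(cv2.imread('pics/top6.png'));print(a,a0,b)
p,e=tri(("top",a),("side",b));q=bay(p);print(q,e,np.arctan2(q[2]-75,110-q[1]))
t0=cv2.imread('pics/top0.png').astype(int)
for n,(x,y) in dict(cupb=(289,174),cupa=(332,153),pot=(178,236),jar=(458,217)).items():
    r=np.s_[y-20:y+20,x-20:x+20];print(n,np.abs(I['top'][r]-t0[r]).mean())
cv2.imwrite("pics/side7.png",cv2.resize(I['side'][265:325,290:360],None,fx=7,fy=7,interpolation=cv2.INTER_CUBIC))
E
```

```text
time: 17.45
tool_pos: [370.6, 10.0, 372.7]
tcp_rot: [-3.141, -0.005, 1.778]
contact_force: [0.0, -0.5, 0.7]
grip_width: 46.0
[319.10852713 225.62015504] [319.08461538 225.60769231] [265.31460674 192.24719101]
[-57.40814645  27.48365256 280.63536331] 0.8603561672024842 1.1891912239035505
cupb 2.926041666666667
cupa 3.08625
pot 2.4602083333333336
jar 2.3285416666666667
```

View pics/side7.png

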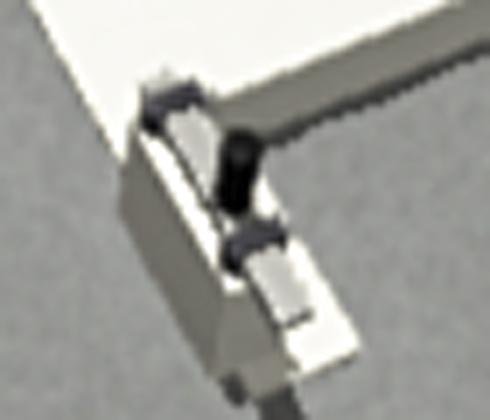

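The close-up shows the knob hard against the outer guide. The bar is at 1.19 rad and stationary, so I hand the job in.

```bash
python3 -c "
from plant import bot
print(bot.close_job())"
```

```text
the job is handed in; nothing more can be done
None
```

The cup bay is open: I drew the bolt to its end stop, lifted the bar past balance and laid it on the buffer. It stayed there by itself when I let go. I handed the job in at about 17.5 s of robot time.

- **Bolt:** it moved 27 mm and then stopped at about 23 N with no further travel. It may have started up to 4 mm drawn, so this fits the 30 mm stop. In the last picture the knob stands against the outer guide.
- **Bar:** I lifted it at about 0.4 to 0.45 rad/s and slowed to about 0.2 rad/s from 0.78 rad. The buffer was felt from about 1.19 rad. The most I pushed was about 5 N at the handle, roughly 10 N at the pad plus the bar's own load. I then eased back to about 0 N before releasing.
- **After release:** the cameras put the bar at 1.19 rad. The handle moved less than 0.1 px between two pictures about 0.6 s apart. The arm was clear of everything at 0 ± 1 N.
- **Bystanders:** the cups, teapot and jar look unchanged in the top view.

Two readings did not match expectations:
- **Handle radius:** during the lift, the tool position put the handle about 4 mm too far from the hinge. I took this as slip in the grip and allowed for it.
- **Opening pull:** the stated 1 to 4 N pull past balance never showed clearly, probably hidden by friction as the handle turned between the fingers.

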